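# Open the spice box, bring the salt shaker to the front and hold the turntable

## Robot

A 7-joint arm with a two-finger parallel gripper is mounted at the origin on a cart in front of the work surface, level with it; the furniture and walls round the work are solid. World frame = base frame: x ahead of the robot, y to its left, z up, the work surface at z = 0. Lengths are in m, angles in rad, forces in N, time in s.
With the tool pointing down it reaches from about 0.4 to 0.75 m from the base axis. Payload 19.5 kg.
Tool frame: the origin (TCP) lies at the very end of the fingers, on their centre line; the grasp point (between the pads) lies manip.grip_depth behind it (manip.grip_depth is the distance from the TCP to the grasp point, in m); z points along the fingers, y is the line along which they close (so a half turn about z gives the same grasp; the last joint's range is limited). The gripper opens to 85 mm and grips with 20 to 120 N. Pads are 22 mm wide; open, the fingers measure 114 mm over their backs; the gripper's body (76 mm by 85 mm) begins 54 mm behind the grasp point. The pads swing forward as they close: fully open they stand 13 mm farther back than shut.
Start: joints at [1.14, 0.707, -0.028, 1.485, 0.022, 0.951, -0.075], TCP at [0.218, -0.532, 0.231] pointing down, gripper open.
Joint ranges: [-2.71, 2.71], [-0.32, 2.16], [-1.57, 1.52], [0, 2.45], [-1.46, 4.6], [0, 2.02], [-2.83, 2.83]. Speed limits (rad/s): [1.89, 1.89, 2.57, 2.57, 3.01, 3.01, 3.01].

## Interface

Orientations are given as a rotation vector (axis times angle).
In Python, from station import manip, fingers, kin, telemetry, snapshot gives the robot as it stands. Calls block until the motion is done:
- manip.move_to(position, orientation): joint-space move of the TCP to a pose.
- manip.move_straight(position, frame=None, velocity=0.15, stop_force=None): straight line of the TCP; frame=None keeps the orientation; velocity is the mean speed in m/s. With stop_force (N) it stops when the force on the tool has changed by that much, and returns True; else False.
- manip.goto_joints(angles): joint-space move.
- fingers.command_gripper(opening, effort=None): finger opening in m; effort is the grip in N (None keeps the last); returns when the fingers have stopped.
- manip.hold(seconds).
- kin.solve_ik(position, orientation): joint angles nearest the present ones, or None.
- telemetry.get_state(): the state.
- snapshot(name): name is "scene" or "top" or "wrist"; returns a dict with "img" (480x640x3 uint8, red, green, blue), "mtx" (3x3 intrinsics, pixels), "xyz" and "rotation" of the camera in the world. Camera axes: x right, y up, looking along -z (the intrinsics and any distortion apply to the point x, -y, -z); pixel columns grow to the right and rows downward; lengths in m; the calibration is good to about 2 mm. A picture is of the moment at which its call begins. There is no depth.
A pose or a line that the arm cannot do raises manip.PlanningError and nothing moves.
- manip.hand_in(): hands the job in; it is judged then, once.
The state is a dict: "time_s": time; "joint_positions": joint angles; "joint_vel": joint speeds; "tau": joint torques, N m; "eef_pos": TCP position; "tool_rot": TCP orientation; "contact_force": force on the tool from outside, world axes, zero at the start; "moment": the same for the moment, N m; "width": finger opening in m; "gripper_force": force on a finger pad.
Only numpy, scipy, OpenCV 4.12 (cv2) and the standard library are available. Lean on these libraries where they do the work, as an engineer would, in place of code of your own. Each camera call takes 0.05 s, during which the arm holds its last target. There are 200 camera calls.

## Task

Open the wooden spice box by its pull tab: fold the stiff lid up until it stands upright. Then turn the turntable inside by its steel centre knob, without pushing on the jars, until the salt shaker (the shorter one that narrows towards a domed cap; the others are straight spice jars) stands squarely in the middle of the box's front opening. Finish while still gripping the knob, holding the turntable still so that I can take the shaker out; leave the other things on the sideboard where they are.

Things in the scene. Friction and masses are not known exactly. Their poses are not given: they have to be found in the camera images.
- spice_box: square wooden spice box, fixed, 206 x 206 mm outside, walls 8 mm thick and 149 mm high, under a hinged lid. Origin at the centre of its underside; x points from its front (towards the robot) to its back (hinge side), y to its left, z up. The front wall has an opening 68 mm wide in its middle, from 28 mm above the surface to the top
- lid (a joint): angle of the lid about its hinge on the box's far (back) top rim, rad: 0 closed and level, 1.57 upright, stop at 1.9. The lid is a wooden board 210 x 210 x 8 mm, 0.3 kg; the hinge is stiff (about 0.5 N m), so the lid stays at whatever angle it is left
- lid_hinge (a point): middle of the lid's hinge line, 105 mm behind the box's centre and 150 mm above the surface; the line runs along the box's y axis. The lid's underside lies at this height when closed; when it is upright its inner face stands above this line. A framed picture hangs on the wall behind, above the open lid: keep the wrist leaning back from it
- lid_tab (a point): centre of the round end of the lid's pull tab, a wooden tongue 24 mm wide (along the box's y) and 10 mm thick that juts 42 mm out from the middle of the lid's front edge; this point is 27 mm in front of that edge and 237 mm from the hinge line. Fingers that pinch its two sides (closing along the box's y) can keep pointing down while it swings
- turntable (a joint): angle of the turntable in the box, rad, 0 at the start, growing counter-clockwise seen from above; turns easily both ways (friction 0.03 N m) about the box's centre line. A wooden disc of 90 mm radius with five cups 26 mm deep, their centres 60 mm from the axis and 72 degrees apart, each holding the shaker or a jar
- knob_grip (a point): point on the turntable's axis at the height to grip, 138 mm above the surface, on the round knob
- knob: upright round steel knob, 32 mm in diameter and 28 mm tall, on a thin post at the turntable's axis; origin at the centre of the knob's underside (118 mm above the surface; its top is at 146 mm, just under the closed lid and above all jars)
- salt_shaker: the salt shaker: glass, narrowing upwards to a light domed cap, at most 44 mm in diameter and 90 mm tall (top 102 mm above the surface), loose in one of the five cups. Origin at the centre of its underside
- jar_a: spice jar, a straight cylinder 41 mm in diameter and 105 mm tall with a dark cap (top 117 mm above the surface), loose in one of the five cups. Origin at the centre of its underside
- jar_b: spice jar, a straight cylinder 41 mm in diameter and 105 mm tall with a dark cap (top 117 mm above the surface), loose in one of the five cups. Origin at the centre of its underside
- jar_c: spice jar, a straight cylinder 41 mm in diameter and 105 mm tall with a dark cap (top 117 mm above the surface), loose in one of the five cups. Origin at the centre of its underside
- jar_d: spice jar, a straight cylinder 41 mm in diameter and 105 mm tall with a dark cap (top 117 mm above the surface), loose in one of the five cups. Origin at the centre of its underside
- vase: dark vase, 92 mm wide, 200 mm tall, back left; bystander. Origin at the centre of its underside
- pepper_mill: wooden pepper mill, 58 mm wide, 165 mm tall, standing just left of the box; bystander. Origin at the centre of its underside
- timer: wind-up kitchen timer, 61 mm wide, 52 mm tall, front left; bystander. Origin at the centre of its underside
- candle: candle in a glass, 76 mm wide, 90 mm tall; bystander. It stands in front of a fixed row of upright books (x from 0.46 to 0.66 m, y from -0.07 to -0.38 m, up to 285 mm tall), which the arm must pass over or in front of. Origin at the centre of its underside
- matchbox: matchbox, 36 x 52 x 14 mm, right of the box's front; bystander. Origin at the centre of its underside
- mug: small cup, 62 mm wide without its handle, 50 mm tall, front right; bystander. Origin at the centre of its underside
- teaspoon: teaspoon, 130 mm long, 11 mm high, lying beside the cup; bystander. Origin at the centre of its underside
- flask: black vacuum flask, 99 x 155 mm, 247 mm tall, right of the books, behind a fixed glass coffee jug 145 mm tall; bystander. Origin at the centre of its footprint, handle included

How it is judged:
By the outcome, as a careful person would: the job done as asked, in the order asked, and still so for the second after the job is handed in, while the arm keeps its last pose, push and grip.
It also fails if it takes over 72 s, if anything falls off the work surface, if the arm or the gripper's body presses on something with over 40 N, if the wrist force passes 120 N, or if a joint passes its speed limit or range.

## Working session

There is one attempt and no reset: what is moved stays moved. The work goes in short steps, each a Python script; the robot and the scene stay as the last script left them, time stands still between calls to the robot, and variables do not carry over. Pictures are saved under pics/ and viewed, at most 10 in all, crops included, and the job is handed in when it is done.

```bash
ls; mkdir -p pics
python3 - <<'E'
from station import manip,fingers,kin,telemetry,snapshot
import cv2,pickle
s={}
for n in("scene","top","wrist"):
    s[n]=snapshot(n); cv2.imwrite(f"pics/{n}0.png",s[n]["img"][:,:,::-1]); print(n,{k:v for k,v in s[n].items() if k!="img"})
pickle.dump(s,open("s0.pkl","wb"))
print(manip.grip_depth,telemetry.get_state())
E
```

```text
pics
scene {'mtx': array([[502.37821018,   0.        , 327.33718487],
       [  0.        , 502.37821018, 248.0266489 ],
       [  0.        ,   0.        ,   1.        ]]), 'xyz': array([-0.58781149,  0.58112743,  0.65098938]), 'rotation': array([ 0.72322979, -1.16900154, -1.81270527])}
top {'mtx': array([[516.05628115,   0.        , 330.6998845 ],
       [  0.        , 516.05628115, 239.5810464 ],
       [  0.        ,   0.        ,   1.        ]]), 'xyz': array([-0.36223366,  0.3058665 ,  1.26211309]), 'rotation': array([ 0.48147175, -0.66426698, -1.8290877 ])}
wrist {'mtx': array([[362.62980137,   0.        , 316.72534511],
       [  0.        , 362.62980137, 239.54195271],
       [  0.        ,   0.        ,   1.        ]]), 'xyz': array([ 0.28318085, -0.50433075,  0.37381276]), 'rotation': array([-0.24691317,  0.16784585, -1.17368733])}
0.0187 {'time_s': 0.15, 'joint_positions': array([ 1.1403146 ,  0.70694118, -0.02761948,  1.48486273,  0.02197499,
        0.95087984, -0.07548956]), 'joint_vel': array([-0.00152561, -0.00252342,  0.00103317, -0.00315606,  0.00139378,
       -0.00015234, -0.00209461]), 'tau': array([ 4.64788161e-05, -8.83303642e+01,  1.23508092e+00, -2.36192411e+01,
        1.71222375e-02,  5.29876241e-03, -7.05478487e-05]), 'eef_pos': array([ 0.21790129, -0.53191611,  0.23095245]), 'tool_rot': array([-3.08166259e+00, -6.06701153e-01,  2.35415164e-04]), 'contact_force': array([-0.20364223, -0.88404147, -0.31169284]), 'moment': array([0.00226449, 0.01699165, 0.03628155]), 'gripper_force': 0.0, 'width': 0.08560193599024749}
```

View pics/scene0.png

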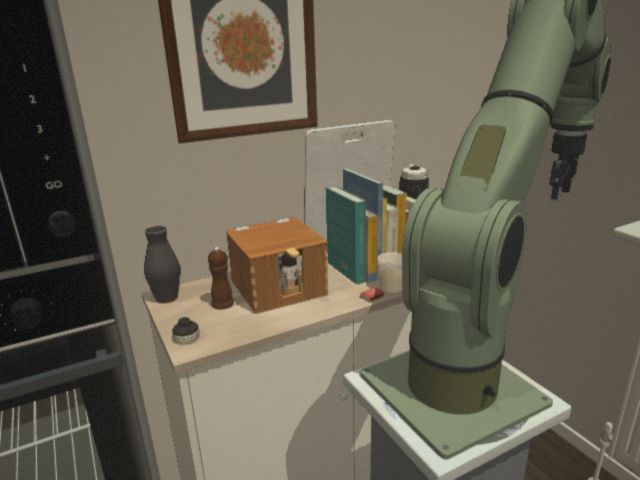

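View pics/top0.png

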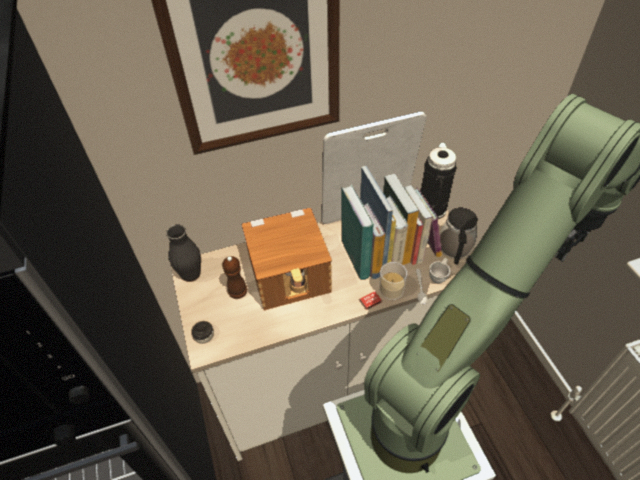

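The scene view shows the closed box at about (228–327, 220–307), with the tab near (292, 252). In the top view the box is at about (244–331, 212–305), with the tab near (297, 273). Next I'll enlarge both.

Run:
```python
import cv2,numpy as np
a=cv2.imread("pics/scene0.png")[212:312,222:332];b=cv2.imread("pics/top0.png")[207:307,238:338]
f=lambda i:cv2.resize(i,None,fx=3.6,fy=3.6,interpolation=cv2.INTER_CUBIC)
A,B=f(a),f(b)
for im,u0,v0 in((A,222,212),(B,238,207)):
    for u in range((u0//10+1)*10,u0+im.shape[1]*10//36,10):
        x=int((u-u0)*3.6);cv2.line(im,(x,0),(x,6),(0,255,0),1);cv2.putText(im,str(u),(x-8,16),0,.33,(0,255,0),1)
    for v in range((v0//10+1)*10,v0+100,10):
        y=int((v-v0)*3.6);cv2.line(im,(0,y),(6,y),(0,255,0),1);cv2.putText(im,str(v),(8,y+4),0,.33,(0,255,0),1)
cv2.imwrite("pics/crop1.png",np.hstack([A,B]))
```

```text
(no output)
```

View pics/crop1.png

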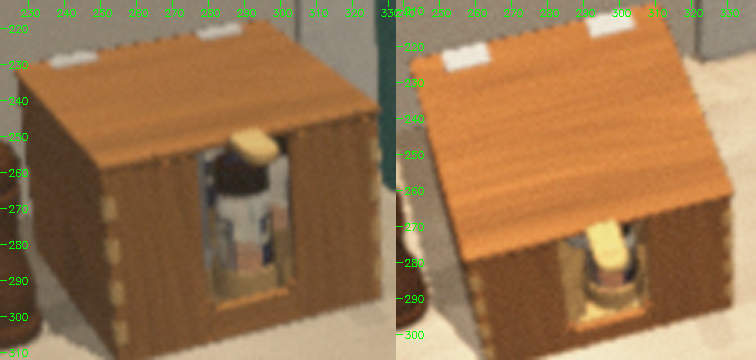

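The crop gives these lid-top corners:

| Corner | Scene | Top |
|---|---|---|
| Front left | (249.8, 257) | (257.4, 279.8) |
| Front right | (327, 241.7) | (331.3, 260) |
| Back left | (227, 231.4) | (242.2, 224.2) |
| Back right | hidden | (311.3, 209.2) |

The tab's round end is at about (294.8, 252.5) in the scene view and (297.2, 275.5) in the top view.

```bash
cat > h.py <<'E'
import numpy as np,cv2
from scipy.spatial.transform import Rotation as R
from scipy.optimize import least_squares
def proj(s,P):
    M=R.from_rotvec(s["rotation"]).as_matrix(); c=(np.atleast_2d(P)-s["xyz"])@M
    c=c*[1,-1,-1]; q=c@s["mtx"].T; return q[:,:2]/q[:,2:]
def tri(obs):  # list of (snap,(u,v))
    f=lambda p:np.concatenate([proj(s,p)[0]-uv for s,uv in obs])
    r=least_squares(f,[.55,.05,.15]); return r.x,np.abs(r.fun).max()
E
python3 - <<'E'
from h import *; import pickle
s=pickle.load(open("s0.pkl","rb"));S,T=s["scene"],s["top"]
o={"fl":((249.8,257),(257.4,279.8)),"fr":((327,241.7),(331.3,260)),"bl":((227,231.4),(242.2,224.2)),"tab":((294.8,252.5),(297.2,275.5))}
for k,(a,b) in o.items(): print(k,tri([(S,a),(T,b)]))
loc={"fl":(-.105,.105),"fr":(-.105,-.105),"bl":(.105,.105),"br":(.105,-.105),"tab":(-.132,0)}
def W(p,k):
    c,n=np.cos(p[2]),np.sin(p[2]);x,y=loc[k]
    return [p[0]+c*x-n*y,p[1]+n*x+c*y,p[3]]
def f(p):
    e=[]
    for k,(a,b) in o.items():
        if k!="tab": e+=[proj(S,W(p,k))[0]-a,proj(T,W(p,k))[0]-b]
    e.append(proj(T,W(p,"br"))[0]-(311.3,209.2)); return np.concatenate(e)
r=least_squares(f,[.55,.05,0,.158]);print(r.x,np.round(r.fun,1));print(W(r.x,"tab"))
E
```

```text
fl (array([0.4604319 , 0.22941442, 0.15929501]), np.float64(0.6123567652651332))
fr (array([0.45955308, 0.02151647, 0.15262477]), np.float64(0.1632639255907975))
bl (array([0.67328762, 0.21816751, 0.15156211]), np.float64(0.2848870968572612))
tab (array([0.43946202, 0.12363348, 0.15433652]), np.float64(0.3913072723708524))
[ 0.56528592  0.11974167 -0.0480988   0.15326275] [-0.1  1.7 -0.9 -0.2  1.5  0.2  0.9  0.8 -1.1 -0.7 -0.4 -0.7  0.1 -1.5]
[np.float64(0.4334385853796814), np.float64(0.12608825871083), np.float64(0.15326275241313517)]
```

Run:
```python
from h import *; import pickle
s=pickle.load(open("s0.pkl","rb"))["wrist"]
Rt=R.from_rotvec([-3.08166259e+00,-6.06701153e-01,2.35e-4]).as_matrix()
print(Rt); print("cam in tool",Rt.T@(s["xyz"]-[.2179,-.5319,.23095]),"look",-Rt.T@R.from_rotvec(s["rotation"]).as_matrix()[:,2])
from station import kin,manip
def ori(yaw,tilt,flip=0):
    # base: z down, y=+-box y ; tilt: wrist leans back to robot
    M=R.from_euler("z",yaw)*R.from_euler("y",-tilt)*R.from_matrix(np.diag([1,-1,-1]) if not flip else np.diag([-1,1,-1]))
    return M.as_rotvec()
y=-.045;c=np.array([.565,.12])
for fl in(0,1):
  for nm,p,t in(("look",[.40,.13,.30],0),("tab",[.434,.126,.135],0),("tabup",[.67,.115,.37],.5),("tabup0",[.67,.115,.37],0),("knob",[.565,.12,.121],0),("knobt",[.565,.12,.121],.3)):
    q=kin.solve_ik(p,ori(y,t,fl)); print(fl,nm,None if q is None else np.round(q,2))
```

```text
[[ 9.25373271e-01  3.79057015e-01 -2.96678123e-04]
 [ 3.79057131e-01 -9.25372982e-01  7.32258288e-04]
 [ 3.02972109e-06 -7.90070206e-04 -9.99999688e-01]]
cam in tool [ 0.07085991 -0.00087955 -0.14286189] look [-2.77867728e-01 -8.93979275e-04  9.60618929e-01]
0 look [-0.43  0.39  0.07  1.88 -0.03  0.87 -1.97]
0 tab [-0.51  0.72  0.28  2.04 -0.44  0.43 -1.51]
0 tabup [-0.31  0.55  0.04  1.44  0.21  0.69 -2.03]
0 tabup0 [-0.25  0.85  0.11  0.66 -0.09  1.64 -1.79]
0 knob [-0.42  0.88  0.32  1.61 -0.38  0.71 -1.54]
0 knobt [-0.48  0.81  0.29  1.93 -0.7   0.17 -1.25]
1 look [ 0.16  0.49 -0.88  1.86  0.44  1.    0.61]
1 tab [-0.09  0.73 -0.47  2.03  0.64  0.53  0.51]
1 tabup [-0.01  0.58 -0.53  1.43  0.68  0.83  0.75]
1 tabup0 [-0.03  0.89 -0.79  0.64  0.6   1.75  1.05]
1 knob [ 0.06  0.93 -0.67  1.59  0.7   0.88  0.65]
1 knobt [-0.3   0.79 -0.04  1.93  0.75  0.2   0.48]
```

```bash
cat >> h.py <<'E'
def ori(yaw,tilt=0,flip=1):
    return (R.from_euler("z",yaw)*R.from_euler("y",-tilt)*R.from_matrix(np.diag([1.,-1,-1]) if not flip else np.diag([-1.,1,-1]))).as_rotvec()
E
python3 - <<'E'
from h import *; from station import *; import pickle
manip.move_straight([.218,-.532,.42],velocity=.3)
manip.move_to([.38,.16,.33],ori(-.045))
w={"a":snapshot("wrist")}
manip.move_straight([.42,.06,.33],velocity=.2)
w["b"]=snapshot("wrist")
pickle.dump(w,open("w.pkl","wb"));st=telemetry.get_state();print(st["time_s"],np.round(st["joint_positions"],2),st["eef_pos"])
cv2.imwrite("pics/wa.png",w["a"]["img"][:,:,::-1]);cv2.imwrite("pics/wb.png",w["b"]["img"][:,:,::-1])
cv2.imwrite("pics/wab.png",cv2.resize(np.hstack([w["a"]["img"][:,80:560],w["b"]["img"][:,80:560]])[:,:,::-1],(800,400),interpolation=cv2.INTER_AREA))
E
```

```text
4.2583 [ 0.45  0.53 -1.14  1.79  0.52  1.17  0.68] [0.41960769 0.06113819 0.33016741]
```

View pics/wab.png

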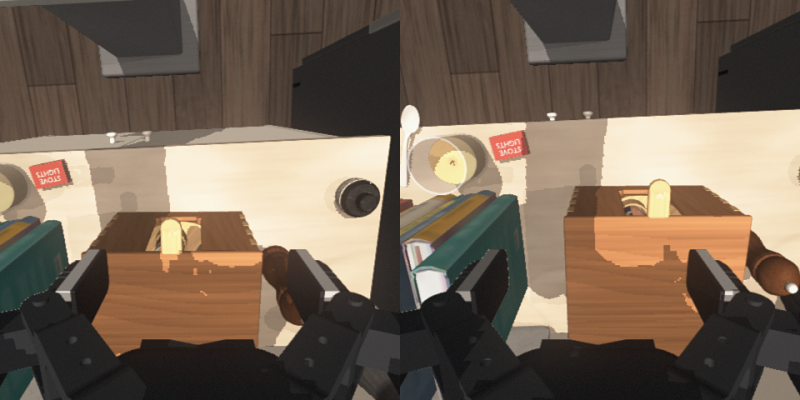

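The wrist pictures look back towards the robot, so the top of each image is the robot side. The tab is at about (171, 230) on the left and (658, 190) on the right; the lid's front corners are at (106, 250), (261, 250) and (564, 215), (750, 217). I'll enlarge these.

Run:
```python
import cv2,numpy as np
def crop(n,u0,v0,w=260,h=90,k=3):
    im=cv2.resize(cv2.imread(n)[v0:v0+h,u0:u0+w],None,fx=k,fy=k,interpolation=cv2.INTER_CUBIC)
    for u in range(-(-u0//10)*10,u0+w,10):
        x=int((u-u0+.5)*k);cv2.line(im,(x,0),(x,5+5*(u%20==0)),(255,0,0),1)
        if u%20==0:cv2.putText(im,str(u),(x-8,20),0,.33,(255,0,0),1)
    for v in range(-(-v0//10)*10,v0+h,10):
        y=int((v-v0+.5)*k);cv2.line(im,(0,y),(6,y),(255,0,0),1);cv2.putText(im,str(v),(8,y+4),0,.33,(255,0,0),1)
    return im
cv2.imwrite("pics/crop2.png",np.vstack([crop("pics/wa.png",170,240),crop("pics/wb.png",260,200)]))
```

```text
(no output)
```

View pics/crop2.png

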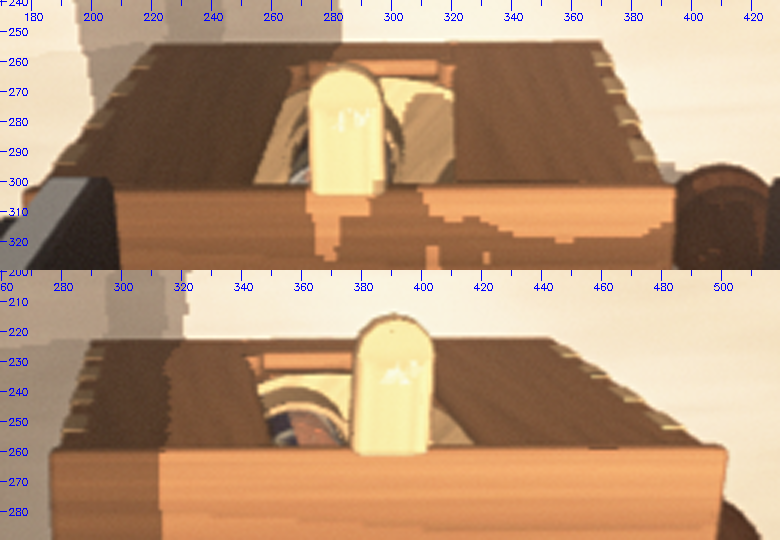

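Run:
```python
from h import *; import pickle
w=pickle.load(open("w.pkl","rb"));A,B=w["a"],w["b"]
for k,a,b in(("tip",(285.3,262.3),(391.5,216.5)),("base",(285.8,302.3),(390.3,260)),("robotright",(177.5,302.3),(276.8,260)),("left",(394.5,302),(502.2,259.3))):
    print(k,tri([(A,a),(B,b)]))
```

```text
tip (array([0.42274011, 0.12930556, 0.1536996 ]), np.float64(0.09551005750978447))
base (array([0.4620232 , 0.12759478, 0.15819177]), np.float64(0.6767106429983301))
robotright (array([0.45879032, 0.02299529, 0.15438277]), np.float64(0.5243579686447788))
left (array([0.46666146, 0.23094196, 0.15726015]), np.float64(0.3140786730800187))
```

```bash
cat >> h.py <<'E'
YAW=-.04
C=np.array([.5672,.1225]); ex=np.array([np.cos(YAW),np.sin(YAW)]); H=C+.105*ex
def tabpose(th,tilt,back=0,Rr=None):
    if Rr is None:Rr=.2365
    a=-Rr*np.cos(th)+.004*np.sin(th); z=.150+Rr*np.sin(th)+.004*np.cos(th)
    o=ori(YAW,tilt); zt=R.from_rotvec(o).as_matrix()[:,2]
    return np.r_[H+a*ex,z]+(.0187-back)*zt,o
E
python3 - <<'E'
from h import *; from station import *
p,o=tabpose(0,0,back=.07); print(p)
manip.move_to(p,o)
print(np.round(telemetry.get_state()["joint_positions"],2))
q0=telemetry.get_state()["joint_positions"]
for th in np.arange(0,1.66,.15):
    p,o=tabpose(th,.45*th/1.6); q=kin.solve_ik(p,o); print(round(th,2),np.round(p,3),None if q is None else np.round(q,2))
p,o=tabpose(0,0)
print(manip.move_straight(p,o,velocity=.08,stop_force=6),telemetry.get_state()["eef_pos"],p)
w=snapshot("wrist");cv2.imwrite("pics/pre.png",w["img"][:,:,::-1])
E
```

```text
[0.43580519 0.1277586  0.2053    ]
[ 0.17  0.72 -0.95  1.93  0.75  0.9   0.36]
0.0 [0.436 0.128 0.135] [ 0.1   0.82 -0.83  2.01  0.92  0.74  0.21]
0.15 [0.44  0.128 0.171] [ 0.12  0.75 -0.87  2.    0.88  0.78  0.24]
0.3 [0.449 0.127 0.205] [ 0.15  0.69 -0.91  1.97  0.84  0.83  0.29]
0.45 [0.463 0.127 0.238] [ 0.17  0.64 -0.94  1.91  0.8   0.88  0.34]
0.6 [0.482 0.126 0.268] [ 0.19  0.61 -0.97  1.85  0.78  0.93  0.4 ]
0.75 [0.506 0.125 0.296] [ 0.2   0.6  -0.98  1.77  0.77  0.98  0.45]
0.9 [0.533 0.124 0.32 ] [ 0.21  0.59 -0.99  1.68  0.78  1.03  0.5 ]
1.05 [0.563 0.123 0.339] [ 0.2   0.6  -0.98  1.6   0.79  1.06  0.54]
1.2 [0.596 0.121 0.354] [ 0.19  0.62 -0.98  1.51  0.82  1.09  0.58]
1.35 [0.631 0.12  0.364] [ 0.18  0.65 -0.97  1.42  0.85  1.11  0.61]
1.5 [0.667 0.119 0.369] [ 0.16  0.69 -0.95  1.34  0.89  1.11  0.64]
1.65 [0.703 0.117 0.369] [ 0.14  0.73 -0.94  1.26  0.94  1.11  0.67]
False [0.43594926 0.12783648 0.13565027] [0.43580519 0.1277586  0.1353    ]
```

View pics/pre.png

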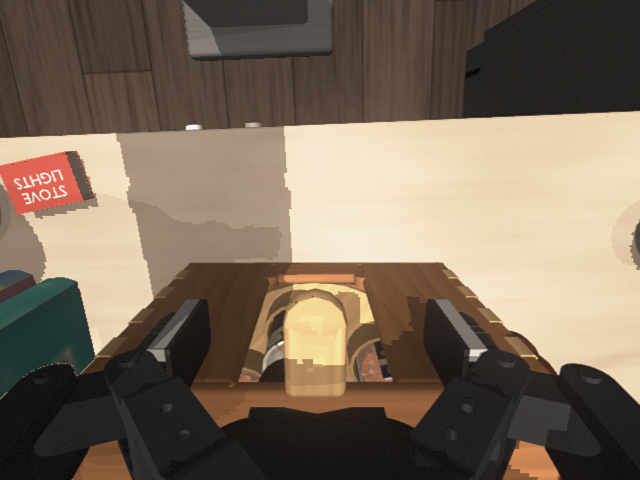

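The tab spans u 285–345 and v 290–395, centred between the pads (about u 208 and u 427). I'll grip it and swing the lid up.

Run:
```python
from h import *; from station import *
fingers.command_gripper(.0,60)
s=telemetry.get_state();print("w",s["width"],s["gripper_force"],s["time_s"])
for i,th in enumerate(np.arange(.1,1.601,.1)):
    p,o=tabpose(th,.45*th/1.6)
    manip.move_straight(p,o,velocity=.1)
    s=telemetry.get_state()
    if i%3==0 or np.linalg.norm(s["contact_force"])>25: print(round(th,2),np.round(s["contact_force"],1),np.round(s["moment"],2),round(s["width"],4),s["time_s"])
    if np.linalg.norm(s["contact_force"])>50: break
n=snapshot("scene");t=snapshot("top")
cv2.imwrite("pics/up.png",np.hstack([cv2.resize(n["img"][150:330,180:380],(400,360)),cv2.resize(t["img"][130:310,200:400],(400,360))])[:,:,::-1])
```

```text
w 0.022813303313580176 58.28372150659561 6.55
0.1 [ 1.1 -4.2 -0.3] [-1.04  0.11 -0.01] 0.0231 6.9333
0.4 [ 3.  -8.9 -1.6] [-1.58 -0.03 -0.15] 0.0226 8.1083
0.7 [ 4.2 -7.2 -3.7] [-1.44 -0.09 -0.31] 0.0224 9.2833
1.0 [ 1.9 -6.9 -3. ] [-1.38  0.58 -0.39] 0.0229 10.4583
1.3 [-1.  -7.2  0.9] [-1.39  0.79 -0.38] 0.0225 11.6333
1.6 [ 0.9 -6.1  6.2] [-1.23  0.08 -0.57] 0.0229 12.8083
```

View pics/up.png

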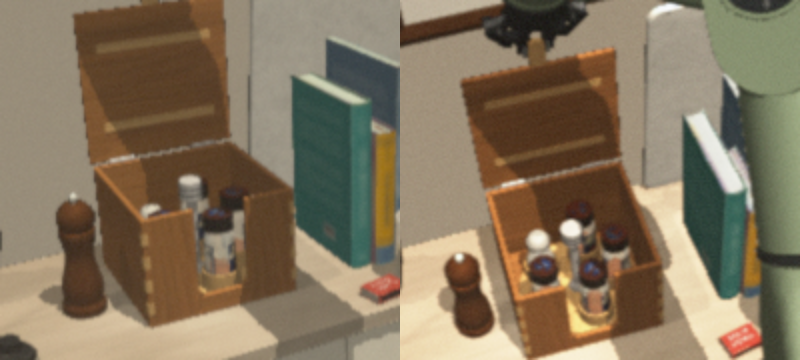

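Lid is up. In the top crop the knob is at (571, 230), i.e. (285.5, 245) in the full image, and the shaker's dome is at (538, 240), i.e. (269, 250), at the back left. In the scene view the knob is at about (275, 240) and the dome at about (255, 256). I'll release the tab, back off and look from above.

Run:
```python
from h import *; from station import *; import pickle
s0=pickle.load(open("s0.pkl","rb"))
print("knob",tri([(s0["scene"],(275,240)),(s0["top"],(285.5,245))]),"dome",tri([(s0["scene"],(255,256)),(s0["top"],(269,250))]))
fingers.command_gripper(.085)
p,o=tabpose(1.6,.45,back=.09); manip.move_straight(p,o,velocity=.15)
w={}
o=ori(YAW)
manip.move_straight([.50,.125,.40],o,velocity=.25); w["a"]=snapshot("wrist")
manip.move_straight([.50,.155,.32],velocity=.25); w["b"]=snapshot("wrist")
pickle.dump(w,open("w2.pkl","wb"))
s=telemetry.get_state();print(s["time_s"],np.round(s["joint_positions"],2))
cv2.imwrite("pics/wab2.png",cv2.resize(np.hstack([w["a"]["img"][120:,120:520],w["b"]["img"][120:,120:520]])[:,:,::-1],(800,360)))
```

```text
knob (array([0.56154367, 0.12258985, 0.14385413]), np.float64(0.27758765717806)) dome (array([0.60445484, 0.1658711 , 0.09099548]), np.float64(0.697833752652457))
15.6667 [ 0.14  0.67 -1.    1.49  0.58  1.29  0.61]
```

View pics/wab2.png

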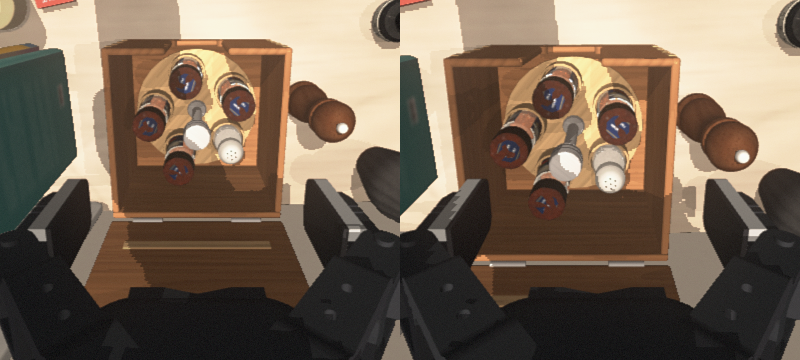

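In this 1:1 picture:

| Object | Left crop | Right crop |
|---|---|---|
| Knob top | (197, 138) | (565, 165) |
| Shaker dome | (231, 153) | (612, 181) |
| Jar cap 1 | (178, 168) | (546, 201) |
| Jar cap 2 | (149, 124) | (511, 146) |
| Jar cap 3 | (186, 80) | (554, 94) |
| Jar cap 4 | (237, 101) | (618, 123) |

Run:
```python
from h import *; import pickle
w=pickle.load(open("w2.pkl","rb"));A,B=w["a"],w["b"]
D={"knob":((197,138),(165,165),.146),"shaker":((231,153),(212,181),.102),"j1":((178,168),(146,201),.117),"j2":((149,124),(111,146),.117),"j3":((186,80),(154,94),.117),"j4":((237,101),(218,123),.117)}
def atz(s,uv,z):return least_squares(lambda p:proj(s,[p[0],p[1],z])[0]-uv,[.56,.12]).x
for k,(a,b,z) in D.items():
    a=np.add(a,120);b=np.add(b,120);t=tri([(A,a),(B,b)]);P=(atz(A,a,z)+atz(B,b,z))/2;d=P-C
    print(k,np.round(t[0],4),round(t[1],2),np.round(P,4),np.round(atz(A,a,z)-atz(B,b,z),4),"r",round(np.hypot(*d),4),"deg",round(np.degrees(np.arctan2(d[1],d[0])),1))
# box rim corners from left pic
```

```text
knob [0.5698 0.123  0.1372] 0.64 [0.5665 0.1237] [0.0021 0.0002] r 0.0013 deg 118.9
shaker [0.6116 0.1686 0.0879] 0.61 [0.6053 0.1677] [ 0.0001 -0.0022] r 0.0591 deg 49.9
j1 [0.6143 0.0985 0.1241] 0.28 [0.6177 0.0976] [-0.0014  0.0002] r 0.0563 deg -26.3
j2 [0.5618 0.0623 0.099 ] 0.51 [0.556  0.0661] [ 0.0023 -0.0015] r 0.0575 deg -101.3
j3 [0.5069 0.1124 0.0994] 0.55 [0.5036 0.1139] [ 0.0018 -0.0011] r 0.0642 deg -172.3
j4 [0.5358 0.1756 0.1099] 1.21 [0.5336 0.1748] [-0.0022 -0.0027] r 0.0622 deg 122.7
```

Run:
```python
from h import *; from station import *
K=[.5668,.1233]
manip.move_straight([*K,.30],ori(YAW-.6),velocity=.2)
manip.move_straight([*K,.25],ori(YAW-1.25),velocity=.1)
s=telemetry.get_state();print(np.round(s["joint_positions"],2),s["contact_force"])
print(manip.move_straight([*K,.1205],velocity=.08,stop_force=6))
s=telemetry.get_state();print(s["time_s"],np.round(s["joint_positions"],2),s["contact_force"],s["eef_pos"])
fingers.command_gripper(0,40)
s=telemetry.get_state();print(s["width"],s["gripper_force"],s["contact_force"],s["moment"],s["eef_pos"])
t=snapshot("top")
w=snapshot("wrist")
cv2.imwrite("pics/grip.png",np.hstack([cv2.resize(t["img"][130:310,200:400],(400,360)),cv2.resize(w["img"],(400,300))[:,:] if 0 else cv2.copyMakeBorder(cv2.resize(w["img"],(400,300)),0,60,0,0,0)])[:,:,::-1])
```

```text
[ 0.02  0.74 -0.61  1.43  0.45  1.11 -0.38] [ 0.07454423 -0.30554977 -0.12681594]
False
18.9833 [-0.01  0.9  -0.53  1.58  0.57  0.82 -0.49] [-0.5063624  -0.12309634  0.07692654] [0.56694495 0.12333673 0.12084057]
0.030851941950620368 39.47536826133728 [ 1.5651135  -0.60886858  3.7405523 ] [ 0.01730024 -0.27359638 -0.00530102] [0.56708631 0.12339774 0.12075785]
```

View pics/grip.png

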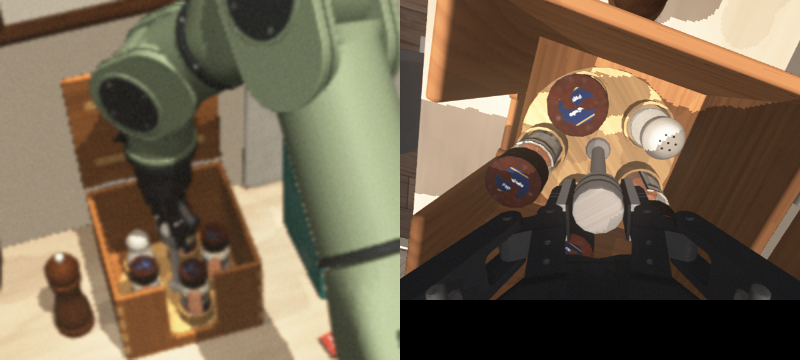

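The knob is gripped (width 30.9 mm) and all jars are still in their cups. The shaker's dome is at about (660, 135) in the wrist crop. Next I turn it counter-clockwise, using joint 7 only.

Run:
```python
from h import *; from station import *; import pickle
q=np.array(telemetry.get_state()["joint_positions"]); R0=R.from_rotvec(telemetry.get_state()["tool_rot"])
tot=np.radians(131.2)
yaw=lambda:np.degrees((R.from_rotvec(telemetry.get_state()["tool_rot"])*R0.inv()).as_rotvec()[2])
for i in range(1,11):
    t=q.copy();t[6]+=tot*i/10; manip.goto_joints(t)
    if i==1:
        print(yaw()); assert yaw()>5
s=telemetry.get_state();print(yaw(),s["time_s"],s["width"],s["contact_force"],s["moment"],s["eef_pos"])
w={"w":snapshot("wrist"),"t":snapshot("top"),"s":snapshot("scene")};pickle.dump(w,open("w3.pkl","wb"))
a=cv2.resize(w["s"]["img"][200:320,215:340],(400,384),interpolation=2);b=cv2.resize(w["w"]["img"],(400,300));b=cv2.copyMakeBorder(b,0,84,0,0,0)
cv2.imwrite("pics/turned.png",np.hstack([a,b])[:,:,::-1])
```

```text
12.884906038286244
130.88445936216377 23.0417 0.030559535273401446 [ -5.48536861 -14.35169731  11.21094037] [-2.95936464  1.35637798  0.00754847] [0.56668098 0.12073993 0.12071605]
```

View pics/turned.png

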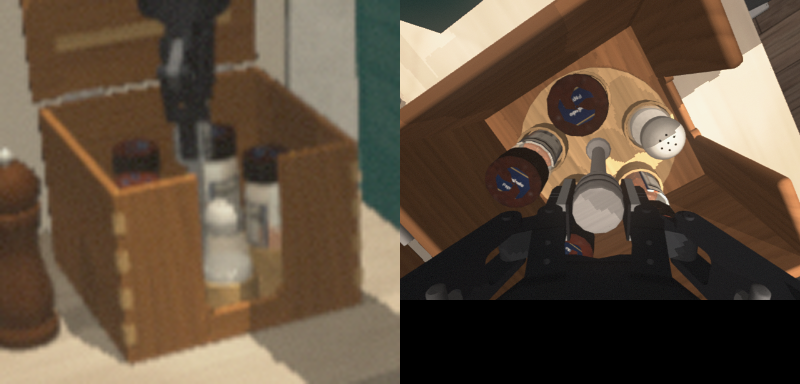

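The shaker now stands in the opening with its cap at crop (662, 137), and the picture matches the one before the turn, so nothing slipped. I'll check the angle from the cap positions read off this picture: jars at (578, 105) and (515, 181), shaker holes at (664, 142), knob at (598, 204).

Run:
```python
from h import *; import pickle
w=pickle.load(open("w3.pkl","rb"));s=w["w"]
def atz(s,uv,z):return least_squares(lambda p:proj(s,[p[0],p[1],z])[0]-uv,[.56,.12]).x
f=lambda x,y:((x-400)*1.6,y*1.6)
k=atz(s,f(598,204),.146);print("knob",k)
for n,uv,z in(("shaker",f(664,142),.102),("jA",f(578,105),.117),("jB",f(515,181),.117)):
    P=atz(s,uv,z)
    for c in(C,k,np.array([.5668,.1233])):
        d=P-c;print(n,np.round(P,4),"r",round(np.hypot(*d),4),"local deg",round((np.degrees(np.arctan2(d[1],d[0])-YAW))%360,1))
# wall opening edges (front wall outer face top & jars) and predicted shaker silhouette in scene
def L(x,y,z):return np.r_[C+x*ex+y*np.array([-ex[1],ex[0]]),z]
for nm,P in(("dome",L(-.06,0,.102)),("openL_top",L(-.103,.034,.149)),("openL_bot",L(-.103,.034,.028)),("openR_bot",L(-.103,-.034,.028)),("openR_top",L(-.103,-.034,.149))):
    u,v=proj(w["s"],P)[0];print(nm,"crop",round((u-215)*3.2,1),round((v-200)*3.2,1))
    u,v=proj(s,P)[0];print("   wrist crop",round(u/1.6+400,1),round(v/1.6,1))
# cap apex: brightness-weighted cap in scene
g=w["s"]["img"][255:280,270:300].astype(int).min(2);ys,xs=np.where(g>150);print("white",xs.mean()+270 if len(xs) else None,len(xs),[(y+255,(xs[ys==y]+270).min(),(xs[ys==y]+270).max()) for y in sorted(set(ys))])
```

```text
knob [0.56458856 0.11876948]
shaker [0.5097 0.1233] r 0.0575 local deg 181.5
shaker [0.5097 0.1233] r 0.0551 local deg 177.6
shaker [0.5097 0.1233] r 0.0571 local deg 182.3
jA [0.5458 0.0664] r 0.0601 local deg 251.4
jA [0.5458 0.0664] r 0.0557 local deg 252.5
jA [0.5458 0.0664] r 0.0607 local deg 252.0
jB [0.6126 0.0856] r 0.0585 local deg 323.2
jB [0.6126 0.0856] r 0.0583 local deg 327.6
jB [0.6126 0.0856] r 0.0593 local deg 322.8
dome crop 220.3 198.3
   wrist crop 667.9 142.0
openL_top crop 196.4 172.8
   wrist crop 792.1 175.8
openL_bot crop 206.4 311.1
   wrist crop 698.1 131.7
openR_bot crop 284.3 291.3
   wrist crop 670.0 73.5
openR_top crop 277.5 155.1
   wrist crop 747.8 61.2
white 283.8666666666667 45 [(np.int64(263), np.int64(281), np.int64(285)), (np.int64(264), np.int64(280), np.int64(287)), (np.int64(265), np.int64(280), np.int64(287)), (np.int64(266), np.int64(281), np.int64(287)), (np.int64(267), np.int64(281), np.int64(288)), (np.int64(268), np.int64(282), np.int64(287)), (np.int64(269), np.int64(283), np.int64(285))]
```

The jars and shaker average about 180° in the box frame, so the shaker is squarely in front. The dome's predicted and measured scene columns also agree (283.8 and 283.9). I'll relax the sideways strain by commanding the pose the arm actually holds, then recheck.

Run:
```python
from h import *; from station import *
s=telemetry.get_state();r0=R.from_rotvec(s["tool_rot"]);print(s["contact_force"],r0.as_matrix()[:,2])
try: manip.move_straight(s["eef_pos"],s["tool_rot"],velocity=.02)
except Exception as e: print(e)
manip.hold(.5)
s=telemetry.get_state();print(s["contact_force"],s["moment"],s["eef_pos"],s["width"],s["gripper_force"],"dyaw",np.degrees((R.from_rotvec(s["tool_rot"])*r0.inv()).as_rotvec()),s["time_s"])
im=snapshot("scene")["img"]
g=im[255:280,270:300].astype(int).min(2);print(np.where(g>150)[1].mean()+270)
```

```text
[ -5.31065289 -14.44120067  11.99817289] [-6.98140974e-04 -4.14993068e-03 -9.99991145e-01]
[-2.21305111 -2.46035527  5.85182538] [-0.28437061  0.60072608 -0.01336042] [0.5666347  0.12060289 0.12076114] 0.030825199252227948 40.165706276893616 dyaw [-0.01858309  0.00892199 -0.15851588] 23.975
283.95238095238096
```

```bash
python3 -c "
from station import *
print(manip.hand_in())"
```

```text
the job is handed in; nothing more can be done
None
```

The job is handed in: the lid is up (swung to about 1.6 rad), the salt shaker measures within about 2° of the middle of the front opening, and the gripper is still holding the knob at 40 N.

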